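# Seat a drawer front in the pin jig

## Robot

A 7-joint arm with a two-finger parallel gripper is mounted at the origin on a cart in front of the work surface, level with it; the furniture and walls round the work are solid. World frame = base frame: x ahead of the robot, y to its left, z up, the work surface at z = 0. Lengths are in m, angles in rad, forces in N, time in s.
With the tool pointing down it reaches from about 0.4 to 0.925 m from the base axis. Payload 4.1 kg.
Tool frame: the origin (TCP) lies midway between the tips of the shut fingers; the grasp point (between the pads) lies 19 mm behind it; z points along the fingers, y is the direction in which the jaws open and shut (so a half turn about z gives the same grasp; the last joint's range is limited). The gripper opens to 85 mm and grips with 20 to 120 N. Pads are 22 mm wide; open, the fingers measure 114 mm over their backs; the gripper's body (76 mm by 85 mm) begins 54 mm behind the grasp point. The pads swing forward as they close: fully open they stand 13 mm farther back than shut.
Start: joints at [-0.099, 0.398, 0.045, 1.537, -0.019, 1.207, -0.051], TCP at [0.65, 0, 0.193] pointing down, gripper open.
Joint ranges: [-2.82, 2.82], [-0.49, 2.23], [-1.37, 1.46], [0, 2.46], [-1.36, 4.5], [0.23, 2], [-2.94, 2.94]. Speed limits (rad/s): [2.57, 2.57, 3.14, 3.14, 3.14, 3.14, 3.14].

## Interface

Orientations are given as a unit quaternion [x, y, z, w].
In Python, from cell import robot gives the robot as it stands.
- The arm moves only by the shell command python3 -m creep 'ROWS' [FORCE]. ROWS is JSON, a list of rows, each an object with "dr": the turn, a rotation vector about the tool's x, y, z in units of 8 degrees (1.0 is 8 degrees), a list of three; "offset": the shift along the tool's x, y, z in mm, a list of three; "fingers": the closure, from 0 (fully open) to 1 (shut). A call has 1 to 8 rows; each row shifts and turns the commanded pose from where the row before left it, along the tool's axes as they then stand; what a row does not reach is not made up. A row lasts 1/8 s, in which the tool goes at most 62.5 mm and 10.7 degrees, less where a joint would pass 70% of its speed; a pose out of reach is approached as far as the arm can. A call is refused whole if a number of a shift passes 62.5 or a number of a turn 1, either way. A call with a gripper value outside its range is refused whole. The fingers move at their own pace and stop on an object; FORCE is the grip in N (left out, the last holds). Time passes only in rows, so rows that do not move let the fingers close. It gives the time, the measured TCP pose, the force and the opening at its end, in the units of the state.
- robot.observe(): the state, without advancing time (a new reading comes with each control period).
- robot.read_camera(name): name is "scene" or "side" or "wrist"; returns the picture (420x560x3 uint8, red, green, blue); there is no depth.
- robot.get_calibration(name): a dict with "K" (3x3 intrinsics, pixels), "origin" and "rotation" of the camera in the world. Camera axes: x right, y down, z forward; pixel columns grow to the right and rows downward; lengths in m; the calibration is good to about 2 mm. A picture is of the moment at which its call begins: read the wrist's pose just before it. get_calibration takes no time and is no camera call; for the wrist camera it gives the pose at the moment of the call.
- robot.sign_off(): hands the job in, once; it reports no verdict.
Trained networks look in the newest picture that a camera, given by its name, has taken for a name from the list of things; names that differ only in an ending like _2 or _b are one class to them, and where a whole thing is asked for, a point or a joint stands for the part that bears it (a point fixed in the world has none). Each returns a list of dicts, best first, with "score" (0 to 1); they miss things now and then, are a little off and sometimes report something else, mostly with a low value. They report only what shows in the picture. A call takes as long as a camera call.
- robot.masks_of(camera, query): "pixels" (420x560 bool, what is visible of it) and "location" ([column, row] in pixels, amid what is visible of it).
The state is a dict: "time": time; "joints": joint angles; "joint_velocities": joint speeds; "joint_torque": joint torques, N m; "eef_pos": TCP position; "tool_rot": TCP orientation; "wrist_force": force on the tool from outside, world axes, zero at the start; "wrist_torque": the same for the moment, N m; "opening": finger opening in m.
Only numpy, scipy, OpenCV 4.12 (cv2) and the standard library are available. Lean on these libraries where they do the work, as an engineer would, in place of code of your own. Each camera call takes 0.05 s, during which the arm holds its last target. There are 200 camera calls.

## Task

Take the small drawer front out of the wooden rack, where it stands on edge, and lay it flat on the bare bench top with its dark laminated face up; let go of it there. Then take it again across its width, carry it to the jig and lower it, still in your grip, over the two steel pins until it lies flat and fully home between the corner fences, dark face up, and let go. Leave the masking tape, the sanding block and the tape measure where they are.

Things in the scene. Friction and masses are not known exactly. Their poses are not given: they have to be found in the camera images.
- drawer_front: loose drawer front: flat board 140 (x) x 60 (y) x 20 (z) mm, 0.15 kg, pale wood, dark brown laminate on its +z face. Origin: centre of the pale underside. Two 14 mm through holes at x = -48, +48 mm, y = 0; fits the jig either way round. It starts on a long edge in the rack, y axis up, from 10 to 70 mm above the bench, dark face to the rack's -y side (robot's right, within 0.4 rad)
- dark_face (a point): centre of the drawer front's dark face, 20 mm along z from its origin, same axes. Set upright on the bare bench, the board stands by itself on its 20 mm thick long edge; pushed near the top it tips over, away from the push
- jig: fixed jig: plywood base 190 (x) x 110 (y) x 12 (z) mm, origin at the centre of its underside on the bench, z up. Two steel pins 10 mm thick at x = -48, +48 mm, y = 0 rise to z = 36 mm, conical over the last 8 mm. Four L-shaped aluminium corner fences, top at z = 22 mm, bound a pocket 145 x 65 mm; each long side is open for 90 mm in the middle: room for fingers
- jig_seat (a point): point on the jig's base between the pins, at z = 12 mm, where the centre of the board's underside belongs; same axes as the jig, the board's long side lies along x
- rack: fixed wooden rack: base 170 (x) x 70 (y) x 10 mm, origin at the centre of its underside. Uprights (24 x 12 mm, top at z = 43 mm) in pairs at x = -58, +58 mm leave a slot 25 mm wide along x, open at the sides for 92 mm in the middle. The bench between rack and jig (around y = 0, ahead of the robot) is bare: 160 mm wide, x from 0.42 to 0.62 m
- masking_tape: bystander: roll of cream masking tape, 101 mm across, 25 mm high, origin at the centre of its underside
- sanding_block: bystander: brown cork sanding block 126 x 97 x 24 mm, origin at the centre of its underside
- tape_measure: bystander: yellow and black tape measure 60 x 80 x 66 mm, origin at the centre of its underside

How it is judged:
By the outcome, as a careful person would: the job done as asked, in the order asked, and still so for the second after the job is handed in, with the robot touching nothing.
It also fails if it takes over 67 s, if anything falls off the work surface, if the arm or the gripper's body presses on something with over 40 N, if the wrist force passes 120 N, or if a joint passes its speed limit or range.

## Working session

There is one attempt and no reset: what is moved stays moved. The work goes in short steps, Python scripts to look and compute and a shell command to move; the robot and the scene stay as the last step left them, time stands still between calls to the robot, and variables do not carry over. Pictures are saved under pics/ and viewed, about 8 in all and at most 12, crops included, and the job is handed in when it is done.

```bash
mkdir -p pics; ls
python3 - <<'E'
from cell import robot
import cv2,numpy as np
print(robot.observe())
for n in("scene","side"):
    im=robot.read_camera(n); cv2.imwrite(f"pics/{n}0.png",im[...,::-1])
    c=robot.get_calibration(n); print(n,np.round(c["K"],1).tolist(),np.round(c["origin"],3),np.round(c["rotation"],3).tolist())
E
```

```text
pics
{'time': 0.0, 'joints': array([-0.09894672,  0.39918666,  0.04504321,  1.53787379, -0.01872731,
        1.20685597, -0.05071184]), 'joint_velocities': array([-1.26866075e-03, -3.49001072e-04,  9.23409418e-05, -1.30607185e-04,
        9.99411917e-04,  3.44128623e-04,  8.99071615e-04]), 'joint_torque': array([-9.65094187e-04, -4.75129580e+01,  1.36406265e+00, -2.54227209e+01,
        1.14684159e-02,  9.53188282e-03,  3.56541250e-05]), 'eef_pos': array([ 6.49309741e-01, -1.34399647e-05,  1.91869898e-01]), 'tool_rot': array([ 7.07096310e-01,  7.07116613e-01, -7.10318437e-04, -6.32232320e-04]), 'wrist_force': array([-0.32197403,  0.58563398,  0.99515018]), 'wrist_torque': array([-0.04589672, -0.01815842,  0.00466178]), 'opening': 0.08534352856941874}
scene [[486.9, 0.0, 291.5], [0.0, 486.9, 210.1], [0.0, 0.0, 1.0]] [-0.184  0.705  0.991] [-0.346, 0.837, -0.389, 0.165]
side [[462.0, 0.0, 282.4], [0.0, 462.0, 215.3], [0.0, 0.0, 1.0]] [ 0.327 -0.808  0.754] [0.897, -0.184, 0.079, -0.393]
```

View pics/scene0.png

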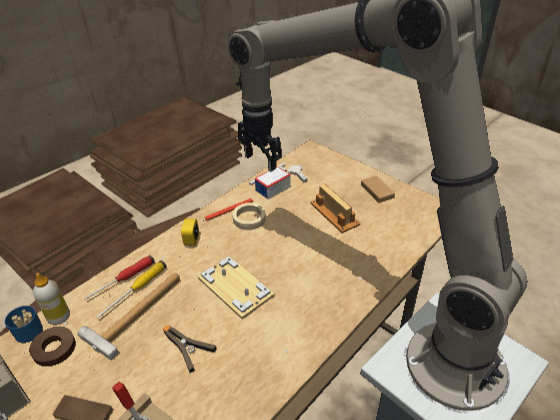

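View pics/side0.png

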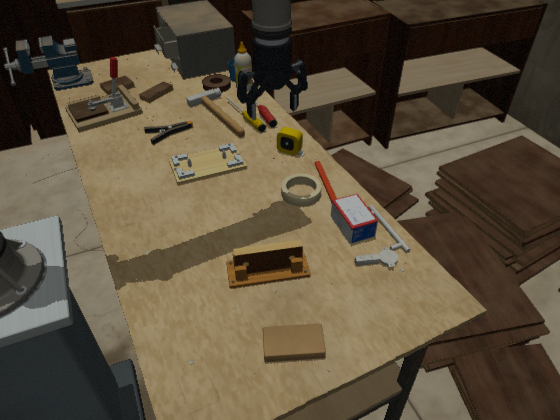

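```bash
cat > h.py <<'E'
from cell import robot
import cv2,numpy as np
from scipy.spatial.transform import Rotation as R
def cam(n):
    c=robot.get_calibration(n); r=np.array(c["rotation"])
    M=R.from_quat(r).as_matrix() if r.shape==(4,) else r
    return np.array(c["K"]),np.array(c["origin"]),M
def toplane(n,px,z,c=None):
    K,o,M=c or cam(n); px=np.atleast_2d(px).astype(float)
    d=(M@np.linalg.inv(K)@np.c_[px,np.ones(len(px))].T).T
    return o+d*((z-o[2])/d[:,2:])
def proj(n,P,c=None):
    K,o,M=c or cam(n); p=(K@M.T@(np.atleast_2d(P)-o).T).T
    return p[:,:2]/p[:,2:]
def rect(n,q,z,c=None):
    ms=robot.masks_of(n,q)
    if not ms: return None
    m=ms[0]; v,u=np.nonzero(m["pixels"])
    P=toplane(n,np.c_[u,v],z,c)[:,:2]
    r=cv2.minAreaRect((P*1000).astype(np.float32))
    print(n,q,round(m["score"],2),len(u),"loc",m["location"],"c",np.round(r[0],1),"size",np.round(r[1],1),"ang",round(r[2],1))
    return m
def save(n,name):
    c=cam(n); im=robot.read_camera(n); cv2.imwrite("pics/"+name,np.ascontiguousarray(im[...,::-1])); return c,im
def pose():
    s=robot.observe(); print("t",round(s["time"],2),"tcp",np.round(s["eef_pos"]*1000,1),"\n",np.round(R.from_quat(s["tool_rot"]).as_matrix(),3).tolist(),"F",np.round(s["wrist_force"],1),"open",round(s["opening"]*1000,1),"q",np.round(s["joints"],2))
    return s
E
python3 - <<'E'
from h import *
for n in("scene","side"):
    rect(n,"jig",0.012);rect(n,"rack",0.01);rect(n,"drawer_front",0.07)
    rect(n,"masking_tape",0.0125);rect(n,"tape_measure",0.03);rect(n,"sanding_block",0.024)
c,im=save("wrist","w0.png");print(np.round(c[1],3),np.round(c[2],2).tolist(),c[0][0,0]);pose()
E
```

```text
scene jig 0.91 2377 loc [234.7, 289.1] c [532.7 210.2] size [113.1 196.4] ang 88.7
scene rack 0.93 574 loc [340.1, 219.0] c [ 550.8 -208. ] size [ 89.2 190.7] ang 77.5
scene drawer_front 0.96 612 loc [336.6, 200.7] c [ 529.8 -177.9] size [ 62.3 192.3] ang 75.3
scene masking_tape 0.65 618 loc [247.3, 211.9] c [721.2  -2.5] size [ 98.8 134.5] ang 50.4
scene tape_measure 0.69 418 loc [189.3, 235.6] c [773.6 182.7] size [ 46.5 121.9] ang 53.6
scene sanding_block 0.96 522 loc [378.8, 189.2] c [ 517.1 -376.7] size [ 74.3 128.7] ang 69.4
side jig 0.89 1975 loc [207.9, 161.2] c [537.1 205.2] size [133.1 192.5] ang 88.9
side rack 0.72 1393 loc [264.7, 270.3] c [ 549.  -204.6] size [ 81.4 170.7] ang 77.1
side drawer_front 0.72 1645 loc [265.6, 254.5] c [ 546.3 -227.6] size [ 74.  142.4] ang 78.5
side masking_tape 0.57 856 loc [299.2, 190.6] c [720.8   1.7] size [127.3  98.2] ang 63.4
side tape_measure 0.7 668 loc [288.1, 140.7] c [774.7 189.3] size [140.1  73.8] ang 66.7
[0.651 0.067 0.374] [[1.0, -0.0, 0.0], [-0.0, -0.97, -0.26], [0.0, 0.26, -0.97]] 336.73484153608473
t 0.75 tcp [650.1   0.  193. ] 
 [[-0.0, 1.0, 0.0], [1.0, 0.0, -0.0], [-0.0, 0.0, -1.0]] F [ 1.3 -0.1 -0.4] open 85.4 q [-0.1   0.4   0.05  1.54 -0.02  1.21 -0.05]
```

View pics/w0.png

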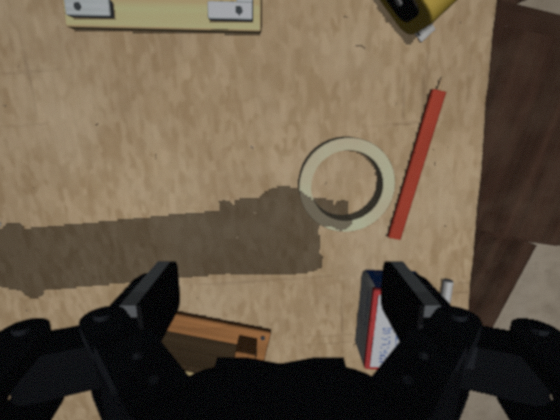

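```bash
python3 -m creep '[{"dr":[0,0,0],"offset":[-40,-6,0],"fingers":0},{"dr":[0,0,0],"offset":[-44,-8,0],"fingers":0},{"dr":[0,0,0],"offset":[-44,-8,0],"fingers":0},{"dr":[0,0,0],"offset":[-44,-9,0],"fingers":0},{"dr":[0,0,0],"offset":[-46,-10,0],"fingers":0},{"dr":[0,0,-1],"offset":[0,0,0],"fingers":0},{"dr":[0,0,-1],"offset":[0,0,0],"fingers":0},{"dr":[0,0,-1],"offset":[0,0,0],"fingers":0}]'
python3 -m creep '[{"dr":[0,0,-1],"offset":[0,0,0],"fingers":0},{"dr":[0,0,-1],"offset":[0,0,0],"fingers":0},{"dr":[0,0,-1],"offset":[0,0,0],"fingers":0},{"dr":[0,0,-1],"offset":[0,0,0],"fingers":0},{"dr":[0,0,-1],"offset":[0,0,0],"fingers":0},{"dr":[0,0,-1],"offset":[0,0,0],"fingers":0},{"dr":[0,0,-0.7],"offset":[0,0,0],"fingers":0},{"dr":[0,0,0],"offset":[0,0,0],"fingers":0}]'
python3 - <<'E'
from h import *
pose();c,im=save("wrist","w1.png")
rect("wrist","rack",0.01,c);rect("wrist","drawer_front",0.07,c)
E
```

```text
time: 1.75
eef_pos: [0.609, -0.2181, 0.1929]
tool_rot: [0.543, 0.84, 0.0, 0.0]
wrist_force: [-0.3, 0.2, -0.2]
opening: 0.0856
time: 2.75
eef_pos: [0.609, -0.2181, 0.1929]
tool_rot: [0.109, 0.994, 0.0, 0.0]
wrist_force: [0.1, -0.7, 0.4]
opening: 0.0854
t 2.75 tcp [ 609.  -218.1  192.9] 
 [[-0.976, 0.216, 0.0], [0.216, 0.976, 0.0], [-0.0, 0.0, -1.0]] F [ 0.1 -0.7  0.4] open 85.4 q [ 0.37  0.39 -0.13  1.54  0.05  1.21  1.59]
wrist rack 0.81 7411 loc [290.4, 115.5] c [ 548.8 -204.7] size [ 70.2 167.5] ang 77.4
wrist drawer_front 0.79 3885 loc [279.5, 120.8] c [ 551.2 -205.2] size [ 21.9 141.4] ang 76.6
```

View pics/w1.png

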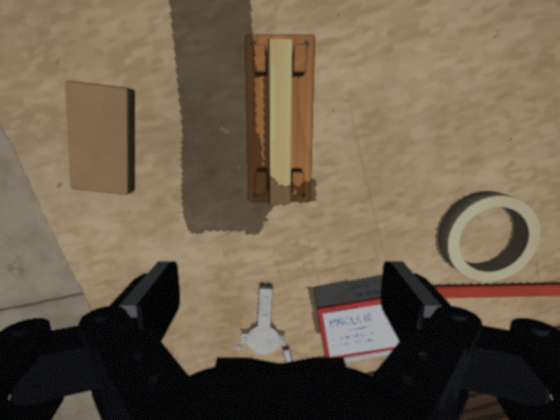

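```bash
python3 -m creep '[{"dr":[0,0,0],"offset":[30,0,0],"fingers":0},{"dr":[0,0,0],"offset":[29.5,0,0],"fingers":0},{"dr":[0,0,0],"offset":[0,0,50],"fingers":0},{"dr":[0,0,0],"offset":[0,0,50],"fingers":0},{"dr":[0,0,0],"offset":[0,0,35],"fingers":0},{"dr":[0,0,0],"offset":[0,0,25],"fingers":0},{"dr":[0,0,0],"offset":[0,0,0],"fingers":0.4},{"dr":[0,0,0],"offset":[0,0,0],"fingers":0.8}]' 40
python3 -m creep '[{"dr":[0,0,0],"offset":[0,0,0],"fingers":1},{"dr":[0,0,0],"offset":[0,0,0],"fingers":1},{"dr":[0,0,0],"offset":[0,0,0],"fingers":1},{"dr":[0,0,0],"offset":[0,0,0],"fingers":1},{"dr":[0,0,0],"offset":[0,0,0],"fingers":1}]' 40
```

```text
time: 3.9
eef_pos: [0.552, -0.2055, 0.0341]
tool_rot: [0.108, 0.994, -0.0, 0.001]
wrist_force: [-0.2, 0.6, 0.6]
opening: 0.0517
time: 4.53
eef_pos: [0.5509, -0.2052, 0.0329]
tool_rot: [0.108, 0.994, -0.0, 0.0]
wrist_force: [-0.4, -1.0, -0.2]
opening: -0.0001
```

Run:
```python
from h import *
pose();c,im=save("wrist","w2.png");c2,a=save("side","s2.png");_,b=save("scene","c2.png")
cv2.imwrite("pics/m2.png",np.hstack([cv2.resize(a[150:330,170:370],(400,360)),cv2.resize(b[120:300,240:440],(400,360))])[...,::-1])
```

```text
t 4.53 tcp [ 550.9 -205.2   32.9] 
 [[-0.977, 0.215, 0.0], [0.215, 0.977, -0.0], [-0.0, 0.0, -1.0]] F [-0.4 -1.  -0.2] open -0.1 q [ 0.38  0.46 -0.12  1.84  0.07  0.85  1.58]
```

View pics/m2.png

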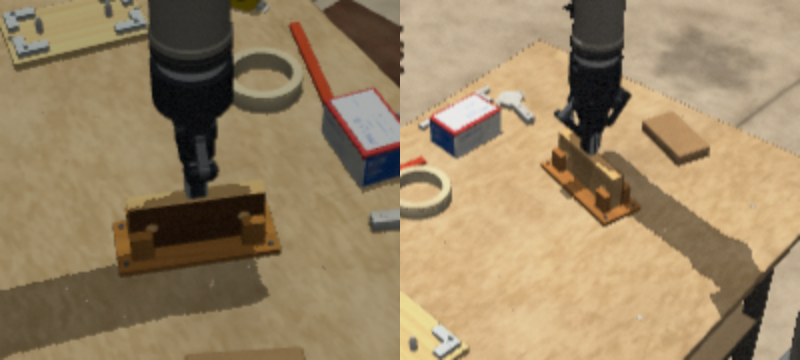

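Run:
```python
from h import *
for n,o in(("side",(170,150)),("scene",(240,120))):
    print(n,[np.round((proj(n,[[.551,-.205,z]])[0]-o)*2+(0 if n=="side" else np.array([400,0]))) for z in(.033,.07,.1,.14)])
    rect(n,"drawer_front",0.07)
```

```text
side [array([197., 221.]), array([196., 196.]), array([195., 175.]), array([194., 146.])]
side drawer_front 0.75 1437 loc [269.0, 256.9] c [ 544.7 -229.5] size [ 70.6 137.4] ang 76.2
scene [array([589., 171.]), array([590., 152.]), array([591., 137.]), array([592., 115.])]
scene drawer_front 0.84 503 loc [337.6, 204.3] c [ 528.2 -176.3] size [ 59.3 185. ] ang 73.7
```

View pics/w2.png

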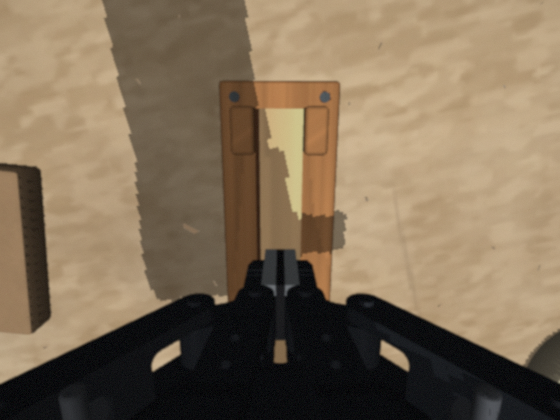

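Run:
```python
from h import *
a=cv2.imread("pics/s2.png");b=cv2.imread("pics/c2.png");w=cv2.imread("pics/w2.png")
f=lambda i,x,y,k,s:cv2.resize(i[y:y+k,x:x+k],(s,s),interpolation=cv2.INTER_CUBIC)
cv2.imwrite("pics/z2.png",np.hstack([f(a,228,215,75,400),f(b,300,165,70,400)]))
```

```text
(no output)
```

View pics/z2.png

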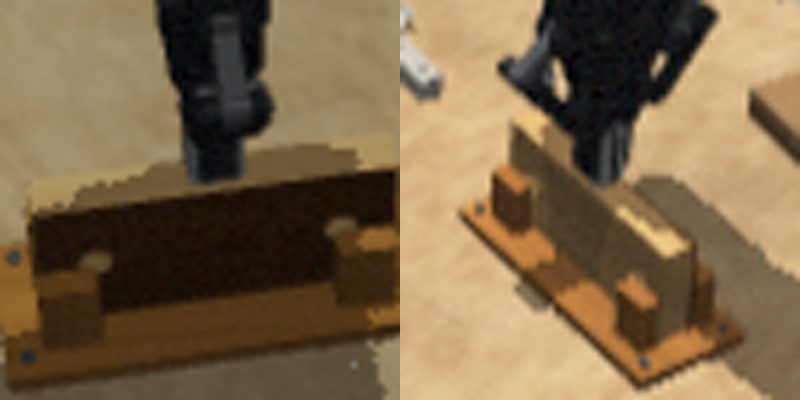

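Run:
```python
from h import *
P=[[.65+s*.045,0,z] for z in(.193,.206,.23) for s in(-1,1)]
for n in("scene","side"): print(n,np.round(proj(n,P)).tolist())
c=cam("wrist");print(np.round(c[1],3),proj("wrist",[[.5509,-.2052,.0329],[.5509,-.2052,.07]],c))
a=cv2.imread("pics/scene0.png");b=cv2.imread("pics/side0.png")
f=lambda i,x,y,k,s:cv2.resize(i[y:y+k,x:x+k],(s,s),interpolation=cv2.INTER_CUBIC)
cv2.imwrite("pics/z3.png",np.hstack([f(b,230,50,80,400),f(a,230,110,80,400)]))
```

```text
scene [[272.0, 185.0], [251.0, 172.0], [272.0, 181.0], [250.0, 168.0], [272.0, 174.0], [250.0, 161.0]]
side [[255.0, 139.0], [292.0, 130.0], [254.0, 134.0], [292.0, 125.0], [254.0, 124.0], [292.0, 116.0]]
[ 0.487 -0.19   0.214] [[277.68932609 238.72339417]
 [277.28834657 266.22307393]]
```

View pics/z3.png

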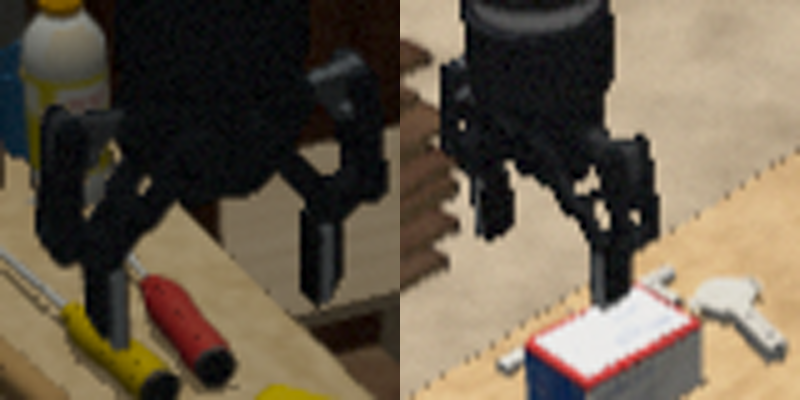

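The pictures show the shut fingertips at about z = 70 mm, just on the board's top edge. In the start pictures too, the real tips sit about 37 mm above the reported TCP, while the sideways position agrees. I'll account for that: back up, open, go 37 mm deeper.

```bash
python3 -m creep '[{"dr":[0,0,0],"offset":[0,0,-12],"fingers":0.5},{"dr":[0,0,0],"offset":[0,0,0],"fingers":0},{"dr":[0,0,0],"offset":[0,0,0],"fingers":0},{"dr":[0,0,0],"offset":[0,0,0],"fingers":0},{"dr":[0,0,0],"offset":[0,0,0],"fingers":0},{"dr":[0,0,0],"offset":[0,0,17],"fingers":0},{"dr":[0,0,0],"offset":[0,0,17],"fingers":0},{"dr":[0,0,0],"offset":[0,0,15],"fingers":0}]'
python3 -m creep '[{"dr":[0,0,0],"offset":[0,0,0],"fingers":0.4},{"dr":[0,0,0],"offset":[0,0,0],"fingers":0.8},{"dr":[0,0,0],"offset":[0,0,0],"fingers":1},{"dr":[0,0,0],"offset":[0,0,0],"fingers":1},{"dr":[0,0,0],"offset":[0,0,0],"fingers":1},{"dr":[0,0,0],"offset":[0,0,0],"fingers":1}]' 40
```

```text
time: 5.78
eef_pos: [0.55, -0.2049, -0.0061]
tool_rot: [0.108, 0.994, 0.0, -0.001]
wrist_force: [-0.3, -0.5, 0.3]
opening: 0.0853
time: 6.52
eef_pos: [0.5516, -0.2054, -0.0034]
tool_rot: [0.108, 0.994, -0.0, 0.001]
wrist_force: [-0.4, -0.2, 3.2]
opening: 0.0196
```

```bash
python3 -m creep '[{"dr":[0,0,0],"offset":[0,0,-15],"fingers":1},{"dr":[0,0,0],"offset":[0,0,-25],"fingers":1},{"dr":[0,0,0],"offset":[0,0,-20],"fingers":1},{"dr":[0,0,0],"offset":[13,36,0],"fingers":1},{"dr":[0,0,0],"offset":[15,42,0],"fingers":1},{"dr":[0,0,0],"offset":[15,42,0],"fingers":1},{"dr":[0,0,0],"offset":[14,37,0],"fingers":1},{"dr":[0,0,-0.7],"offset":[0,0,0],"fingers":1}]'
python3 -m creep '[{"dr":[0,0,-0.7],"offset":[0,0,0],"fingers":1},{"dr":[0,0,0],"offset":[0,0,25],"fingers":1},{"dr":[0,0,0],"offset":[0,0,25],"fingers":1},{"dr":[0,0,0],"offset":[0,0,10],"fingers":1},{"dr":[0,0,0],"offset":[0,0,6],"fingers":1},{"dr":[0,0,0],"offset":[0,0,3],"fingers":1},{"dr":[0,0,0],"offset":[0,0,0],"fingers":1}]'
python3 - <<'E'
from h import *
pose();_,a=save("side","s4.png");_,b=save("scene","c4.png")
for n in("side","scene"): print(proj(n,[[.53,-.04,0]]))
cv2.imwrite("pics/m4.png",np.hstack([cv2.resize(a[130:280,170:320],(400,400)),cv2.resize(b[160:310,210:360],(400,400))])[...,::-1])
E
```

```text
time: 7.52
eef_pos: [0.5282, -0.0348, 0.0564]
tool_rot: [0.054, 0.999, 0.001, -0.0]
wrist_force: [-0.1, -1.0, -2.5]
opening: 0.0193
time: 8.4
eef_pos: [0.5294, -0.0396, -0.0126]
tool_rot: [0.01, 1.0, -0.0, 0.0]
wrist_force: [-0.6, -0.9, -1.5]
opening: 0.0195
t 8.4 tcp [529.4 -39.6 -12.6] 
 [[-1.0, 0.021, 0.001], [0.021, 1.0, -0.0], [-0.001, -0.0, -1.0]] F [-0.6 -0.9 -1.5] open 19.5 q [ 0.16  0.45 -0.21  2.    0.14  0.71  1.42]
[[234.31357072 224.10937266]]
[[301.91427951 242.81463113]]
```

View pics/m4.png

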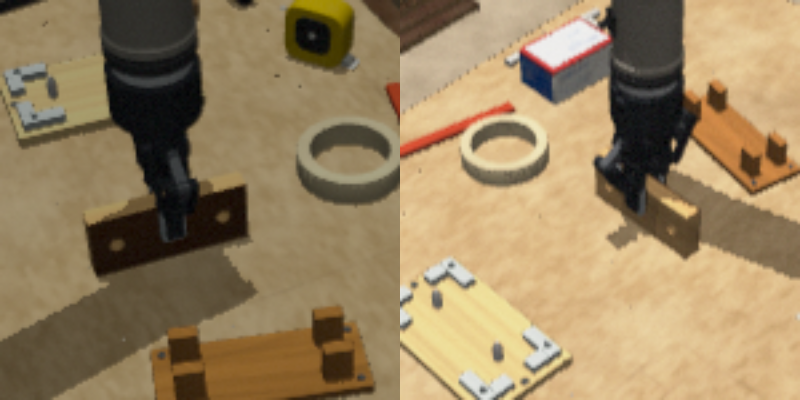

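```bash
python3 -m creep '[{"dr":[0,0,0],"offset":[0,0,1],"fingers":1},{"dr":[0,0,0],"offset":[0,0,0],"fingers":0.6},{"dr":[0,0,0],"offset":[0,0,0],"fingers":0.3},{"dr":[0,0,0],"offset":[0,0,0],"fingers":0},{"dr":[0,0,0],"offset":[0,0,0],"fingers":0},{"dr":[0,0,0],"offset":[0,0,0],"fingers":0},{"dr":[0,0,0],"offset":[0,0,-10],"fingers":0},{"dr":[0,0,0],"offset":[0,0,-10],"fingers":0}]'
python3 -m creep '[{"dr":[0,0,0],"offset":[0,9,0],"fingers":0},{"dr":[0,0,0],"offset":[0,9,0],"fingers":0},{"dr":[0,0,0],"offset":[0,7,0],"fingers":0},{"dr":[0,0,0],"offset":[0,5,0],"fingers":0},{"dr":[0,0,0],"offset":[0,5,0],"fingers":0},{"dr":[0,0,0],"offset":[0,5,0],"fingers":0},{"dr":[0,0,0],"offset":[0,5,0],"fingers":0},{"dr":[0,0,0],"offset":[0,0,0],"fingers":0}]'
python3 - <<'E'
from h import *
pose();_,a=save("side","s5.png");_,b=save("scene","c5.png")
cv2.imwrite("pics/m5.png",np.hstack([cv2.resize(a[130:280,170:320],(400,400)),cv2.resize(b[160:310,210:360],(400,400))])[...,::-1])
E
```

```text
time: 9.5
eef_pos: [0.5292, -0.0396, 0.0067]
tool_rot: [0.01, 1.0, 0.0, 0.0]
wrist_force: [0.2, -0.7, -0.4]
opening: 0.0854
time: 10.5
eef_pos: [0.5299, 0.006, 0.0059]
tool_rot: [0.01, 1.0, 0.0, 0.0]
wrist_force: [0.7, -0.1, -0.4]
opening: 0.0854
t 10.5 tcp [529.9   6.    5.9] 
 [[-1.0, 0.02, 0.0], [0.02, 1.0, 0.0], [-0.0, 0.0, -1.0]] F [ 0.7 -0.1 -0.4] open 85.4 q [ 0.09  0.42 -0.22  1.99  0.13  0.75  1.34]
```

View pics/m5.png

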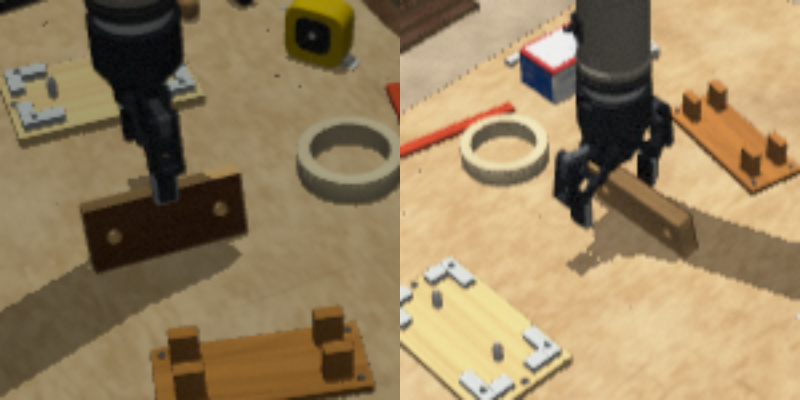

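```bash
python3 -m creep '[{"dr":[0,0,0],"offset":[0,4,0],"fingers":0},{"dr":[0,0,0],"offset":[0,4,0],"fingers":0},{"dr":[0,0,0],"offset":[0,4,0],"fingers":0},{"dr":[0,0,0],"offset":[0,4,0],"fingers":0},{"dr":[0,0,0],"offset":[0,4,0],"fingers":0},{"dr":[0,0,0],"offset":[0,0,0],"fingers":0},{"dr":[0,0,0],"offset":[0,0,0],"fingers":0},{"dr":[0,0,0],"offset":[0,0,-20],"fingers":0}]'
python3 -m creep '[{"dr":[0,0,0],"offset":[0,0,-40],"fingers":0},{"dr":[0,0,0],"offset":[-20,0,-40],"fingers":0},{"dr":[0,0,0],"offset":[-20,-5,-40],"fingers":0},{"dr":[0,0,0],"offset":[-20,-5,0],"fingers":0},{"dr":[0,0,0],"offset":[0,0,0],"fingers":0},{"dr":[0,0,0],"offset":[0,0,0],"fingers":0}]'
python3 - <<'E'
from h import *
pose();c,a=save("wrist","w6.png")
for z in(.02,): rect("wrist","drawer_front",z,c)
rect("wrist","jig",.012,c)
E
```

```text
time: 11.6
eef_pos: [0.5287, 0.0249, 0.0248]
tool_rot: [0.011, 1.0, -0.0, -0.002]
wrist_force: [0.4, 0.2, 0.5]
opening: 0.0856
time: 12.35
eef_pos: [0.5888, 0.0142, 0.145]
tool_rot: [0.01, 1.0, -0.0, -0.001]
wrist_force: [0.1, -0.9, -0.2]
opening: 0.0854
t 12.35 tcp [588.8  14.2 145. ] 
 [[-1.0, 0.021, -0.002], [0.021, 1.0, -0.0], [0.002, -0.0, -1.0]] F [ 0.1 -0.9 -0.2] open 85.4 q [ 0.09  0.34 -0.23  1.74  0.09  1.08  1.38]
wrist drawer_front 0.86 10887 loc [262.5, 121.1] c [529.5   1.9] size [ 60.4 140. ] ang 88.9
wrist jig 0.6 26639 loc [484.1, 122.0] c [538.1 204.6] size [115.3 190.1] ang 88.8
```

View pics/w6.png

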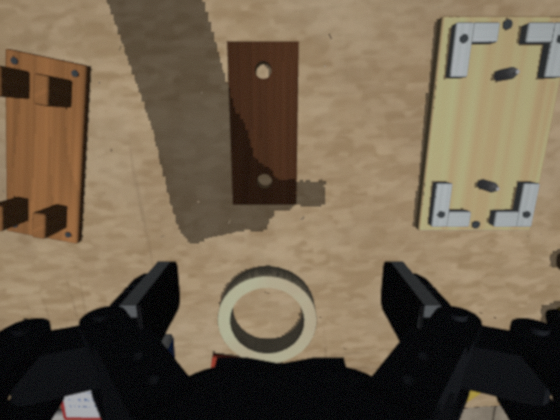

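```bash
python3 -m creep '[{"dr":[0,0,0],"offset":[20,-4.5,0],"fingers":0},{"dr":[0,0,0],"offset":[20,-4.5,30],"fingers":0},{"dr":[0,0,0],"offset":[19,-4.5,40],"fingers":0},{"dr":[0,0,0],"offset":[0,0,45],"fingers":0},{"dr":[0,0,0],"offset":[0,0,35],"fingers":0},{"dr":[0,0,0],"offset":[0,0,18],"fingers":0},{"dr":[0,0,0],"offset":[0,0,10],"fingers":0},{"dr":[0,0,0],"offset":[0,0,4],"fingers":0}]'
python3 -m creep '[{"dr":[0,0,0],"offset":[0,0,0],"fingers":0},{"dr":[0,0,0],"offset":[0,0,0],"fingers":0.2},{"dr":[0,0,0],"offset":[0,0,0],"fingers":0.5},{"dr":[0,0,0],"offset":[0,0,0],"fingers":1},{"dr":[0,0,0],"offset":[0,0,0],"fingers":1},{"dr":[0,0,0],"offset":[0,0,0],"fingers":1}]' 40
```

```text
time: 13.5
eef_pos: [0.5315, 0.002, -0.0358]
tool_rot: [0.01, 1.0, 0.0, 0.001]
wrist_force: [-0.2, 0.7, -0.4]
opening: 0.0855
time: 14.25
eef_pos: [0.5316, 0.0017, -0.035]
tool_rot: [0.011, 1.0, -0.0, 0.001]
wrist_force: [-1.2, -1.2, 5.8]
opening: 0.0588
```

```bash
python3 -m creep '[{"dr":[0,0,0],"offset":[0,0,-10],"fingers":1},{"dr":[0,0,0],"offset":[0,0,-35],"fingers":1},{"dr":[0,0,0],"offset":[0,0,-45],"fingers":1},{"dr":[0,0,0],"offset":[-15,15,-45],"fingers":1},{"dr":[0,0,0],"offset":[-21,22,-45],"fingers":1},{"dr":[0,0,0],"offset":[-21,22,0],"fingers":1},{"dr":[0,0,0],"offset":[0,0,0],"fingers":1},{"dr":[0,0,0],"offset":[0,0,0],"fingers":1}]'
cat > fit.py <<'E'
from h import *
from scipy.optimize import minimize
def box(x0,x1,y0,y1,z0,z1): return np.array([[x,y,z] for x in(x0,x1) for y in(y0,y1) for z in(z0,z1)])/1000.
def parts():
    p=[box(-95,95,-55,55,0,12)]
    a=np.linspace(0,2*np.pi,12,endpoint=False)
    for s in(-48,48): p.append(np.vstack([np.c_[s+5*np.cos(a),5*np.sin(a),0*a+z]/1000 for z in(12,28)]+[[[s/1000,0,.036]]]))
    return p
def sil(P,th,c):
    m=np.zeros((420,560),np.uint8); Rz=R.from_euler("z",th[2]).as_matrix()
    for q in P:
        h=cv2.convexHull(((proj(None,q@Rz.T+[th[0],th[1],0],c))*16).astype(np.float32)).astype(np.int32)
        cv2.fillConvexPoly(m,h,255,cv2.LINE_AA,4)
    return m/255.
def fit(ms,P,th0):
    def cost(t):
        th=np.array(t)*[.01,.01,.05]; return sum(np.abs(sil(P,th,c)-m).sum()/m.sum() for m,c in ms)
    r=minimize(cost,np.array(th0)/[.01,.01,.05],method="Nelder-Mead",options=dict(initial_simplex=np.array(th0)/[.01,.01,.05]+np.array([[0,0,0],[.8,0,0],[0,.8,0],[0,0,1]])))
    return np.round(r.x*[10,10,np.degrees(.05)],2),round(r.fun/len(ms),3)
E
python3 - <<'E'
from fit import *
pose();C={}
all_=[]
for n in("scene","wrist","side"):
    c,_=save(n,n+"7.png"); ms=robot.masks_of(n,"jig")
    if ms:
        m=ms[0]["pixels"].astype(float); C[n]=(m,c); v,u=np.nonzero(m)
        print(n,ms[0]["score"],m.sum(),u.min(),u.max(),v.min(),v.max(),fit([C[n]],parts(),[.537,.206,-.021]))
print("both",fit([C["scene"],C["wrist"]],parts(),[.537,.206,-.021]))
E
```

```text
time: 15.25
eef_pos: [0.5879, 0.0589, 0.1433]
tool_rot: [0.011, 1.0, -0.0, -0.001]
wrist_force: [-1.0, -0.4, -2.3]
opening: 0.0588
t 15.25 tcp [587.9  58.9 143.3] 
 [[-1.0, 0.021, -0.002], [0.021, 1.0, -0.001], [0.002, -0.001, -1.0]] F [-1.  -0.4 -2.3] open 58.8 q [ 0.03  0.34 -0.26  1.73  0.1   1.08  1.29]
scene 0.81 2480.0 198 273 256 319 (array([537.59, 206.42,  -1.82]), np.float64(0.053))
wrist 0.88 26602.0 372 519 17 232 (array([539.31, 206.39,  -1.09]), np.float64(0.042))
side 0.89 1925.0 169 246 144 183 (array([539.06, 213.22,  -1.73]), np.float64(0.089))
both (array([539.04, 206.32,  -1.53]), np.float64(0.048))
```

```bash
python3 -m creep '[{"dr":[0,0,0],"offset":[10,30,0],"fingers":1},{"dr":[0,0,0],"offset":[15,43,0],"fingers":1},{"dr":[0,0,0],"offset":[15,43,0],"fingers":1},{"dr":[0,0,0],"offset":[10,30.6,20],"fingers":1},{"dr":[0,0,0],"offset":[0,0,45],"fingers":1},{"dr":[0,0,0],"offset":[0,0,40],"fingers":1},{"dr":[0,0,0],"offset":[0,0,13],"fingers":1},{"dr":[0,0,0],"offset":[0,0,0],"fingers":1}]'
python3 - <<'E'
from fit import *
s=pose(); zb=(s["eef_pos"][2]+.035)*1000
P=[box(-70,70,-30,30,zb,zb+20)]
for n in("scene","wrist","side"):
    c,_=save(n,n+"8.png"); ms=robot.masks_of(n,"drawer_front")
    if ms:
        m=ms[0]["pixels"].astype(float); v,u=np.nonzero(m)
        print(n,ms[0]["score"],m.sum(),u.min(),u.max(),v.min(),v.max(),fit([(m,c)],P,[.539,.2065,-.022]))
        pr=sil(P,[.539,.2065,-.022],c); v,u=np.nonzero(pr>.5); print("   expected",pr.sum(),u.min(),u.max(),v.min(),v.max())
        rect(n,"jig",.012,c)
E
```

```text
time: 16.55
eef_pos: [0.5421, 0.207, 0.0258]
tool_rot: [0.011, 1.0, -0.0, -0.0]
wrist_force: [0.3, 0.7, -1.3]
opening: 0.0591
t 16.55 tcp [542.1 207.   25.8] 
 [[-1.0, 0.021, -0.001], [0.021, 1.0, -0.0], [0.001, -0.0, -1.0]] F [ 0.3  0.7 -1.3] open 59.1 q [-0.2   0.47 -0.3   1.86  0.18  0.84  0.96]
scene 0.66 845.0 224 258 253 292 (array([540.44, 206.26,  -4.24]), np.float64(0.518))
   expected 1291.7372549019608 207 260 246 293
scene jig 0.77 1525 loc [235.0, 295.3] c [533.4 210.3] size [109.7 195.6] ang 88.6
wrist 0.65 38517.0 196 363 100 365 (array([542.3 , 208.71,  -1.27]), np.float64(0.219))
   expected 47337.580392156866 189 357 92 409
wrist jig 0.78 14686 loc [268.0, 88.7] c [537.4 207.1] size [109.2 188.7] ang 89.0
side 0.85 868.0 176 233 129 157 (array([539.69, 214.22,  -1.71]), np.float64(0.33))
   expected 1162.9725490196079 176 235 129 159
side jig 0.81 1830 loc [206.4, 163.5] c [537.6 205. ] size [130.8 192.2] ang 88.5
```

```bash
python3 -m creep '[{"dr":[0,0,0],"offset":[1.7,-1.2,0],"fingers":1},{"dr":[0,0,0],"offset":[0,0,10],"fingers":1},{"dr":[0,0,0],"offset":[0,0,10],"fingers":1},{"dr":[0,0,0],"offset":[0,0,4],"fingers":1},{"dr":[0,0,0],"offset":[0,0,3],"fingers":1},{"dr":[0,0,0],"offset":[0,0,2],"fingers":1},{"dr":[0,0,0],"offset":[0,0,0],"fingers":1}]'
python3 -m creep '[{"dr":[0,0,0],"offset":[0,0,2],"fingers":1},{"dr":[0,0,0],"offset":[0,0,2],"fingers":1},{"dr":[0,0,0],"offset":[0,0,0],"fingers":1}]'; python3 -c "
from h import *
print(robot.observe()['wrist_torque']);pose()"
```

```text
time: 17.88
eef_pos: [0.5405, 0.2061, -0.0031]
tool_rot: [0.01, 1.0, 0.0, 0.0]
wrist_force: [0.4, -0.2, -2.2]
opening: 0.0587
time: 18.25
eef_pos: [0.5403, 0.206, -0.0072]
tool_rot: [0.01, 1.0, -0.0, -0.0]
wrist_force: [0.7, 0.3, -1.9]
opening: 0.059
[ 0.02972753 -0.02362457 -0.00680029]
t 18.25 tcp [540.3 206.   -7.2] 
 [[-1.0, 0.021, -0.0], [0.021, 1.0, -0.0], [0.0, -0.0, -1.0]] F [ 0.7  0.3 -1.9] open 59.0 q [-0.21  0.51 -0.29  1.88  0.2   0.78  0.94]
```

```bash
python3 -m creep '[{"dr":[0,0,0],"offset":[0,0,3],"fingers":1},{"dr":[0,0,0],"offset":[0,0,3],"fingers":1},{"dr":[0,0,0],"offset":[0,0,0],"fingers":1}]'
python3 -m creep '[{"dr":[0,0,0],"offset":[0,0,3],"fingers":1},{"dr":[0,0,0],"offset":[0,0,3],"fingers":1},{"dr":[0,0,0],"offset":[0,0,2],"fingers":1},{"dr":[0,0,0],"offset":[0,0,0],"fingers":1}]'
python3 -m creep '[{"dr":[0,0,0],"offset":[0,0,1.5],"fingers":1},{"dr":[0,0,0],"offset":[0,0,0],"fingers":1},{"dr":[0,0,0],"offset":[0,0,0],"fingers":1}]'
```

```text
time: 18.62
eef_pos: [0.5401, 0.2059, -0.0135]
tool_rot: [0.01, 1.0, -0.0, -0.0]
wrist_force: [-0.3, 0.7, -0.9]
opening: 0.0591
time: 19.12
eef_pos: [0.5402, 0.2061, -0.0213]
tool_rot: [0.01, 1.0, -0.0, -0.0]
wrist_force: [-0.5, -0.7, -1.9]
opening: 0.0593
time: 19.5
eef_pos: [0.5405, 0.2061, -0.0225]
tool_rot: [0.01, 1.0, 0.0, 0.0]
wrist_force: [0.6, 0.3, -1.7]
opening: 0.0587
```

```bash
python3 -m creep '[{"dr":[0,0,0],"offset":[0,0,1],"fingers":1},{"dr":[0,0,0],"offset":[0,0,0],"fingers":1},{"dr":[0,0,0],"offset":[0,0,0],"fingers":1}]'
python3 -m creep '[{"dr":[0,0,0],"offset":[0,0,1],"fingers":1},{"dr":[0,0,0],"offset":[0,0,0],"fingers":1},{"dr":[0,0,0],"offset":[0,0,0],"fingers":1}]'
```

```text
time: 19.88
eef_pos: [0.5406, 0.2062, -0.023]
tool_rot: [0.01, 1.0, -0.0, 0.0]
wrist_force: [-1.7, -1.3, 5.4]
opening: 0.059
time: 20.25
eef_pos: [0.5406, 0.2061, -0.023]
tool_rot: [0.01, 1.0, -0.0, 0.0]
wrist_force: [-4.2, -2.5, 12.8]
opening: 0.0589
```

```bash
python3 -m creep '[{"dr":[0,0,0],"offset":[0,0,-1],"fingers":1},{"dr":[0,0,0],"offset":[0,0,0],"fingers":0.6},{"dr":[0,0,0],"offset":[0,0,0],"fingers":0.2},{"dr":[0,0,0],"offset":[0,0,0],"fingers":0},{"dr":[0,0,0],"offset":[0,0,0],"fingers":0},{"dr":[0,0,0],"offset":[0,0,0],"fingers":0},{"dr":[0,0,0],"offset":[0,0,-15],"fingers":0},{"dr":[0,0,0],"offset":[0,0,-40],"fingers":0}]'
python3 -m creep '[{"dr":[0,0,0],"offset":[0,0,-45],"fingers":0},{"dr":[0,0,0],"offset":[-20,-20,-45],"fingers":0},{"dr":[0,0,0],"offset":[-30,-40,-20],"fingers":0},{"dr":[0,0,0],"offset":[-10,-40,0],"fingers":0},{"dr":[0,0,0],"offset":[0,0,0],"fingers":0},{"dr":[0,0,0],"offset":[0,0,0],"fingers":0}]'
python3 - <<'E'
from fit import *
pose(); f=lambda i,x,y,w,h:cv2.resize(i[y:y+h,x:x+w],(400,h*400//w),interpolation=cv2.INTER_CUBIC)
im={}
for n in("wrist","scene","side"):
    c,im[n]=save(n,n+"9.png")
    for q,P in(("drawer_front",[box(-70,70,-30,30,12,32)]),("jig",parts())):
        ms=robot.masks_of(n,q)
        if ms:
            m=ms[0]["pixels"].astype(float);print(n,q,ms[0]["score"],m.sum(),fit([(m,c)],P,[.539,.2065,-.022]))
    rect(n,"masking_tape",.0125,c);rect(n,"tape_measure",.03,c);rect(n,"sanding_block",.024,c)
v=f(im["wrist"],280,0,280,280); t=np.vstack([f(im["scene"],180,240,110,100)[:300],f(im["side"],155,125,110,80)[:290]])
h=min(len(v),len(t)); H=max(len(v),len(t)); pad=lambda a:np.vstack([a,np.zeros((H-len(a),400,3),np.uint8)])
cv2.imwrite("pics/m9.png",np.hstack([pad(v),pad(t)])[...,::-1])
E
```

```text
time: 21.25
eef_pos: [0.5388, 0.2054, 0.031]
tool_rot: [0.01, 1.0, -0.001, -0.002]
wrist_force: [-0.1, 1.4, -0.4]
opening: 0.0854
time: 22.0
eef_pos: [0.5981, 0.1057, 0.1421]
tool_rot: [0.01, 1.0, 0.001, 0.0]
wrist_force: [1.0, 0.6, -1.1]
opening: 0.0853
t 22.0 tcp [598.1 105.7 142.1] 
 [[-1.0, 0.021, 0.0], [0.021, 1.0, 0.001], [-0.0, 0.001, -1.0]] F [ 1.   0.6 -1.1] open 85.3 q [-0.02  0.37 -0.28  1.7   0.11  1.09  1.21]
wrist drawer_front 0.56 13017.0 (array([539.7 , 207.17,  -1.29]), np.float64(0.051))
wrist jig 0.68 14152.0 (array([539.22, 206.49,  -1.16]), np.float64(0.99))
wrist masking_tape 0.68 2925 loc [213.5, 315.8] c [727.3  17.1] size [ 63.2 115.3] ang 76.2
wrist tape_measure 0.7 2479 loc [359.3, 345.6] c [757.  183.4] size [63.1 63.4] ang 57.9
scene drawer_front 0.74 1066.0 (array([542.13, 206.04,  -4.07]), np.float64(0.161))
scene jig 0.66 1185.0 (array([ 5.3961e+02,  2.0698e+02, -3.3000e-01]), np.float64(1.199))
scene masking_tape 0.57 594 loc [244.9, 214.0] c [719.2  -2.2] size [100.9 129.2] ang 50.4
scene tape_measure 0.78 425 loc [189.8, 232.6] c [774.8 180.1] size [ 49.5 117.8] ang 53.5
scene sanding_block 0.8 580 loc [379.6, 191.4] c [ 515.9 -374.7] size [ 77.5 135.2] ang 69.6
side drawer_front 0.68 1051.0 (array([538.87, 210.26,  -0.69]), np.float64(0.094))
side jig 0.84 1108.0 (array([538.25, 209.9 ,  -1.05]), np.float64(0.927))
side masking_tape 0.71 927 loc [302.1, 181.2] c [720.1   1.7] size [131.3 103. ] ang 59.3
side tape_measure 0.89 684 loc [290.7, 139.7] c [775.  189.6] size [150.1  74.3] ang 66.6
side sanding_block 0.9 2199 loc [294.7, 339.3] c [ 522.3 -396.2] size [ 75.1 112.1] ang 71.1
```

View pics/m9.png

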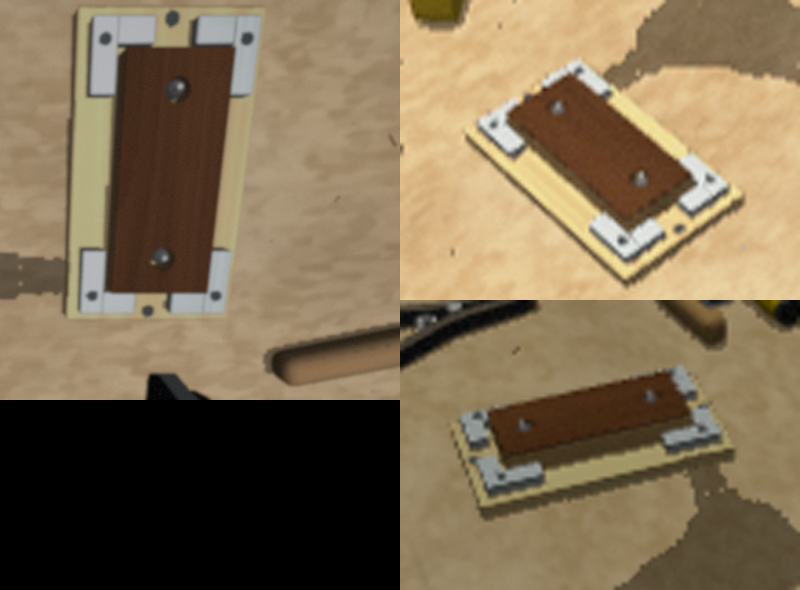

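The board lies flat in the pocket, dark face up. Both pins show through its holes, only the tips standing out, and the gripper is clear of it.

```bash
python3 -c "
from cell import robot
print(robot.sign_off())"
```

```text
the job is handed in; nothing more can be done
None
```

The drawer front is home in the jig, dark face up, and I handed the job in at about 22 s of the 67 s allowed.

**What I did**
- I lifted the board out of the rack, set it upright on the bare bench and let go. I then tipped it over with a push so it lay flat, dark face up.
- I took it again across its 60 mm width, carried it to the jig and lowered it over the pins in my grip. I let go once it was down.

**Last checks**
- **Height:** contact came at the expected height, with the underside about 12 mm above the bench. The force was about 5 N, rising to 13 N when I lowered another 1 mm.
- **Position:** the wrist camera puts the board within about 1 mm of the jig centre, at the same angle. All three pictures show it inside the fences with only the pin tips standing out.
- **Other items:** the scene and side cameras place the masking tape and tape measure within about 2–3 mm of their starting positions, and the scene camera does the same for the sanding block. The wrist camera's figures for the tape and measure differed more, but the gripper and picture edge partly hid them there.

**What failed or disagreed**
- **First grasp missed:** the real fingertips were about 37 mm above the reported TCP, so the fingers shut just above the board. I saw this in the pictures, allowed for it and repeated the grasp.
- **Camera disagreements:** the side camera read 3–7 mm too far in y for both board and jig, so the two still agreed with each other. The scene camera's fit of the board angle was poor, at -4.1° against the wrist camera's -1.3°.
- **Jig fits at the end:** the final jig outlines fitted poorly, because the board covers most of it. I relied on the jig position measured before the board went in.

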